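Third hand at the wrapping jig

ROBOT

A 6-joint arm with a two-finger parallel gripper is mounted at the origin on a cart in front of the work surface, level with it; the furniture and walls round the work are solid. World frame = base frame: x ahead of the robot, y to its left, z up, the work surface at z = 0. Lengths are in mm, angles in degrees, forces in N, time in s.
With the tool pointing down it reaches from about 300 to 850 mm from the base axis. Payload 4.2 kg.
Tool frame: the origin (TCP) lies at the very end of the fingers, on their centre line; the grasp point (between the pads) lies 19 mm behind it; z points along the fingers, y is the line along which they close (so a half turn about z gives the same grasp; the last joint's range is limited). The gripper opens to 91 mm and grips with 3 to 60 N. Pads are 32 mm wide; open, the fingers measure 118 mm over their backs; the gripper's body (76 mm by 178 mm) begins 60 mm behind the grasp point.
Start: joints at [71.562, 18.312, 89.639, -0, 72.044, -1.146], TCP at [170.915, 549.028, 213.976] pointing down, gripper open.
Joint ranges: [-177.97, 177.97], [-48.28, 115.42], [12.27, 149.76], [-77.06, 257.06], [2.81, 150.46], [-146.56, 146.56]. Speed limits (degrees/s): [147.25, 147.25, 180, 180, 180, 180].

INTERFACE

Orientations are given as [roll, pitch, yaw] about the fixed x, y, z axes, in that order (R = Rz(yaw) Ry(pitch) Rx(roll)).
In Python, from workcell import * gives the robot as it stands.
- The arm moves only by the tool move_arm, never from a script. Its argument "motion" is a list of rows, each a list of 3 entries, a list of its own where there are three numbers: the finger opening in mm, from 0 to 91.2, then the shift along the world's x, y, z in units of 25 mm (1.0 is 25 mm), then the turn, a rotation vector about the world's x, y, z in units of 4 degrees (1.0 is 4 degrees). In form: [[grip, [x, y, z], [ax, ay, az]], ...]. A call has 1 to 20 rows; each row shifts and turns the commanded pose from where the row before left it; what a row does not reach is not made up. A row lasts 1/12 s, in which the tool goes at most 41.7 mm and 7.16 degrees, less where a joint would pass 70% of its speed; a pose out of reach is approached as far as the arm can. A call with a number of a shift or a turn outside -1 to 1 is refused whole. A call with a gripper value outside its range is refused whole. The fingers move at their own pace and stop on an object; "grip_force" is the grip in N (left out, the last holds). Time passes only in rows, so rows that do not move let the fingers close. It gives the time, the measured TCP pose, the force, the opening and the grip force at its end, in the units of the state.
- state(): the state, without advancing time (a new reading comes with each control period).
- grab_frame(name): name is "scene" or "top" or "wrist"; returns the picture (384x512x3 uint8, blue, green, red); there is no depth.
- camera_info(name): a dict with "fx", "fy", "cx", "cy" (pixels), "rvec" (rotation vector, rad) and "tvec" (3), from world to camera coordinates, as OpenCV has them. Camera axes: x right, y down, z forward; pixel columns grow to the right and rows downward; lengths in mm; the calibration is good to about 2 mm. A picture is of the moment at which its call begins: read the wrist's pose just before it. camera_info takes no time and is no camera call; for the wrist camera it gives the pose at the moment of the call.
- job_done(): hands the job in; it is judged then, once.
The state is a dict: "time_s": time; "qpos": joint angles; "qvel": joint speeds; "effort": joint torques, N m; "ee_pos": TCP position; "ee_rot": TCP orientation; "force": force on the tool from outside, world axes, zero at the start; "torque": the same for the moment, N m; "gripper_width": finger opening in mm; "gripper_force": force on a finger pad.
Only numpy, scipy, OpenCV 4.12 (cv2) and the standard library are available. Lean on these libraries where they do the work, as an engineer would, in place of code of your own. Each camera call takes 0.05 s, during which the arm holds its last target. There are 200 camera calls.

TASK

Stand the tallest of the three gift cartons on the wooden wrapping jig, between its two low guide rails with a narrow end facing the sprung stop plate, and push it straight against the plate until the plate's pointer stands between the two scale pins; push gently, never driving the plate to the end of its travel. Finish while still holding and pushing it there with that steady force, carton upright and flat on the board, so that I can fasten a carrying handle to it: do not let go, press the plate only with the carton, and leave the other two cartons where they stand.

Things in the scene. Friction and masses are not known exactly. Their poses are not given: they have to be found in the camera images.
- tall_carton_center (a point): The tallest gift carton, wrapped, with a bow on top: body 50 x 70 x 80 mm (x by y by z), the soft bow stands another 25 mm and can be ignored when gripping. Point at the centre of the body, half-way up (40 mm above its underside). Axes are the carton's own: x across its short side, y along its long side, z up. Loose, about 0.12 kg, closed and stiff; it starts standing upright on the counter, and any of the three cartons may be at any of the three places.
- mid_carton_center (a point): The middle gift carton, wrapped, with a bow on top: body 56 x 90 x 60 mm (x by y by z), the soft bow stands another 25 mm and can be ignored when gripping. Point at the centre of the body, half-way up (30 mm above its underside). Axes are the carton's own: x across its short side, y along its long side, z up. Loose, a bystander to leave alone.
- low_carton_center (a point): The lowest gift carton, wrapped, with a bow on top: body 50 x 75 x 50 mm (x by y by z), the soft bow stands another 25 mm and can be ignored when gripping. Point at the centre of the body, half-way up (25 mm above its underside). Axes are the carton's own: x across its short side, y along its long side, z up. Loose, a bystander to leave alone.
- jig: Wrapping jig, fixed: a wooden board 170 x 130 x 12 mm. Origin at the centre of its underside; x is the push direction, towards the sprung stop; z up. Two dark rails, 8 mm high, 12 mm wide, from x = -80 to +10 mm leave a channel 60 mm wide centred on y = 0, open above and at its -x end. Behind the plate: spring barrel from x = 57 mm, housing block 60 mm wide, 56 mm high at x = 59 to 81 mm.
- scale_mid (a point): Fixed point on the board half-way between the two thin steel scale pins, at x = 60, y = 54, z = 34 mm of the jig. The pins stand upright 10 mm apart along the jig's x (at x = 55 and 65 mm) on an aluminium strip left (+y) of the stop plate; their tops are 39 mm above the counter.
- stop_face (a point): Centre of the front face of the stop plate, the face the carton is pressed on; x as the jig's x (into the plate). The aluminium plate is 8 mm thick, 54 mm wide and 70 mm high; its lower edge is 2 mm and this point 37 mm above the board. At rest it lies at x = 15 mm of the jig, and it moves with the plate.
- pointer_tip (a point): Tip of the thin steel pointer arm, fixed to the stop plate on its left (+y) side; at rest at x = 45 mm, y = 50 mm, z = 34 mm of the jig. It moves with the plate and is to stand between the two scale pins.
- press_stop (a joint): Travel of the sprung stop plate along the jig's +x, in m: 0 at rest, 0.032 at the end of its travel. The push needed is 5 N at 0 and grows by 4 N per 10 mm; the pointer is at the first pin at 0.010 (9 N) and at the second at 0.020 (13 N).
There are look-alikes about, which are no part of the job. Leave any turquoise look-alike of the part that bears tall_carton_center alone.

How it is judged (in metres and radians):
On the way, in this order (a step that is already met when the one before it is completed fails the run):
1. the tallest carton stands on the jig board between the guide rails (z of tall_carton_center in the frame of jig between 0.048 and 0.056 m and y of tall_carton_center in the frame of jig between -0.009 and 0.009 m and angle between tall_carton_center's own z axis and vertical below 0.09 rad and angle between the y axis of tall_carton_center and the x axis of jig, either way round below 0.22 rad), for 0.1 s.
2. it is pushed against the stop plate with the pointer between the pins (all of step 1 and value of joint press_stop between 0.0095 and 0.0205 m and x of tall_carton_center in the frame of stop_face between -0.044 and -0.03 m and contact force between the fingers and tall_carton above 4 N and contact force between the fingers and press_stop below 1 N and contact force between tall_carton and press_stop above 7 N), for 0.3 s.
At the end, for the whole second after the job is handed in: Tallest carton flat on the jig board (4 mm, 5 deg), within 9 mm of mid-channel and 12 deg, end on the plate; fingers still push it (over 4 N, over 7 N on the plate) and do not touch the plate; plate travel steady at 9.5 to 20.5 mm; other cartons moved under 30 mm (all of step 2 and linear speed of tall_carton below 0.01 m/s and velocity of joint press_stop between -0.004 and 0.004 m/s and distance of each of mid_carton_center, low_carton_center from where it was at the start of the episode below 0.03 m); the arm keeps its last pose, push and grip.
It fails at once if the stop plate is driven to the end of its travel (over 29 mm) (value of joint press_stop above 0.029 m).
It fails at once if the mid carton is moved more than 30 mm or tipped (distance of mid_carton_center from where it was at the start of the episode above 0.03 m or angle between mid_carton_center's own z axis and vertical above 0.3 rad).
It fails at once if the low carton is moved more than 30 mm or tipped (distance of low_carton_center from where it was at the start of the episode above 0.03 m or angle between low_carton_center's own z axis and vertical above 0.3 rad).
It also fails if it takes over 45 s, if anything falls off the work surface, if the arm or the gripper's body presses on something with over 40 N, if the wrist force passes 120 N, or if a joint passes its speed limit or range.

## Working session

There is one attempt and no reset: what is moved stays moved. The work goes in short steps, Python scripts to look and compute and a tool call to move; the robot and the scene stay as the last step left them, time stands still between calls to the robot, and variables do not carry over. Pictures are saved under pics/ and viewed, at most 10 in all, crops included, and the job is handed in when it is done.

Besides the shell and the picture viewer there is one more tool, called after "Emit:" as name([rows], argument=value, ...), one row to a line, values as JSON. move_arm: Moves the arm, as the interface text tells. Shifts and turns lie within -1 to 1; 1 stands for 25 mm of shift or 4 degrees of turn. Its arguments: {"type":"object","properties":{"motion":{"type":"array","items":{"type":"array"}},"grip_force":{"type":"number"}},"required":["motion"]}

```bash
mkdir -p pics
cat > h.py <<'E'
import cv2, numpy as np
from workcell import *
def cam(n):
    c=camera_info(n); K=np.array([[c['fx'],0,c['cx']],[0,c['fy'],c['cy']],[0,0,1.]])
    return K,cv2.Rodrigues(np.array(c['rvec'],float))[0],np.array(c['tvec'],float).ravel()
def onz(n,uv,z,C=None):
    K,R,t=C or cam(n); uv=np.atleast_2d(np.array(uv,float))
    d=(R.T@np.linalg.inv(K)@np.c_[uv,np.ones(len(uv))].T).T; o=-R.T@t
    return o+d*((z-o[2])/d[:,2])[:,None]
def proj(n,P,C=None):
    K,R,t=C or cam(n); p=(K@(R@np.atleast_2d(P).T+t[:,None])).T; return p[:,:2]/p[:,2:]
E
python3 - <<'E'
from h import *
for n in ("scene","top"):
    im=grab_frame(n); cv2.imwrite(f"pics/{n}.png",im); K,R,t=cam(n); print(n,K[0,0],-R.T@t,R[2])
a=cv2.imread("pics/scene.png");b=cv2.imread("pics/top.png")
cv2.imwrite("pics/top2.png",cv2.resize(b,(800,600),interpolation=2))
cv2.imwrite("pics/scene2.png",cv2.resize(a,(800,600),interpolation=2))
print(state())
E
```

```text
scene 413.8593328286914 [  12.4483887  -222.40111624  604.92464972] [ 0.69873908  0.3629566  -0.61646265]
top 386.02567857870673 [386.97798243  56.61861658 949.52897143] [ 0.22679191  0.03255179 -0.9733991 ]
{'time_s': 0.1, 'qpos': array([ 7.15646878e+01,  1.83468314e+01,  8.96997573e+01,  7.60867242e-04,
        7.20428345e+01, -1.14625176e+00]), 'qvel': array([ 0.00686968, -0.06796877, -0.23421712, -0.12008006,  0.06770874,
       -0.10992815]), 'effort': array([ 2.80883005e-04, -4.13327193e+01, -2.32512474e+01,  7.30722374e-02,
        4.22228209e-02, -4.40405609e-05]), 'ee_pos': array([170.74189226, 548.59375874, 213.21352937]), 'ee_rot': array([-1.79910609e+02, -2.51215967e-03,  1.62710702e+02]), 'force': array([-1.10890538,  0.25094658,  0.11002556]), 'torque': array([ 0.05780359,  0.03551997, -0.03319774]), 'gripper_force': 0.0, 'gripper_width': 91.17313202669817}
```

View pics/top2.png

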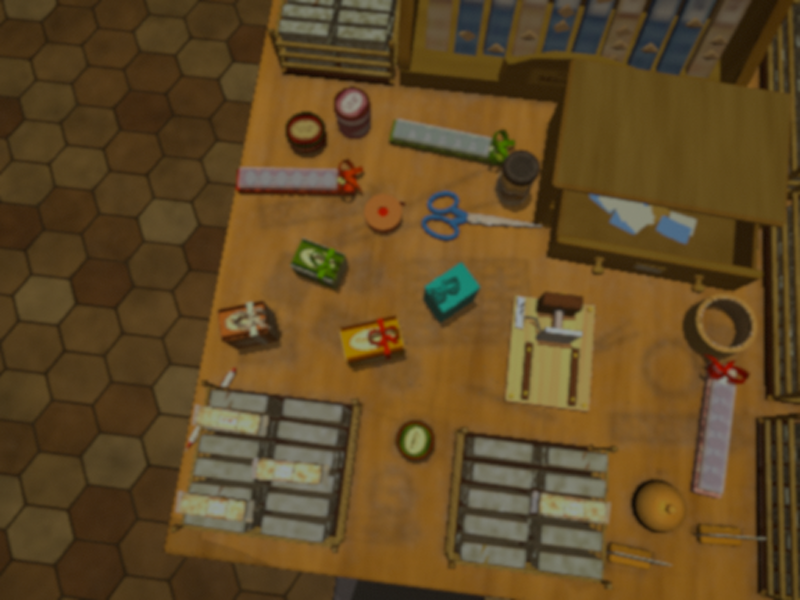

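View pics/scene2.png

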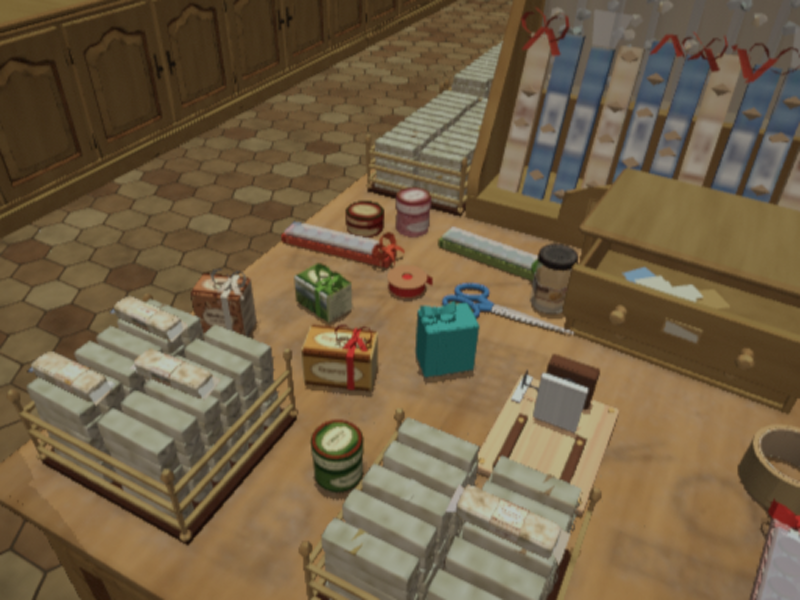

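The top view shows brown (250,323), orange (373,340) and green (320,262) cartons, with the turquoise look-alike at (452,292) and the jig at (550,350), its plate towards +x. I'll crop the brown carton, the likely tallest, and the jig.

Run:
```python
from h import *
b=cv2.imread("pics/top.png");a=cv2.imread("pics/scene.png")
A=cv2.resize(b[180:240,125:185],(400,400),interpolation=cv2.INTER_CUBIC)   # scale 6.667
B=cv2.resize(b[180:270,315:390],(333,400),interpolation=cv2.INTER_CUBIC)   # 4.444
cv2.imwrite("pics/c1.png",np.clip(np.hstack([A,B]).astype(float)*1.6,0,255).astype('uint8'))
A=cv2.resize(a[165:225,115:175],(400,400),interpolation=cv2.INTER_CUBIC)
B=cv2.resize(a[220:310,305:400],(400,379),interpolation=cv2.INTER_CUBIC) # 4.21
B=cv2.copyMakeBorder(B,0,21,0,0,0)
cv2.imwrite("pics/c2.png",np.clip(np.hstack([A,B]).astype(float)*1.5,0,255).astype('uint8'))
```

```text
(no output)
```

View pics/c1.png

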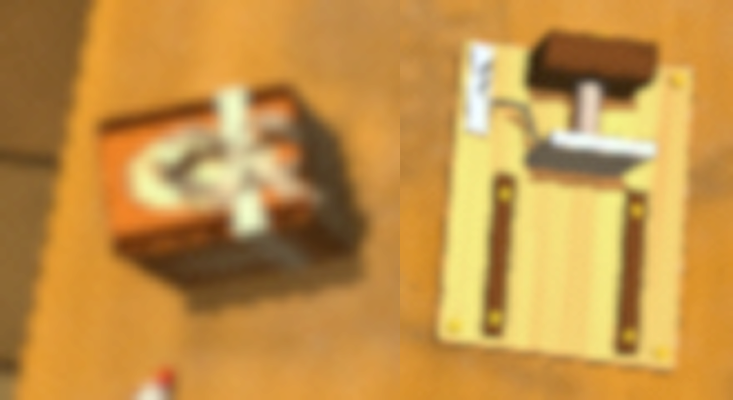

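View pics/c2.png

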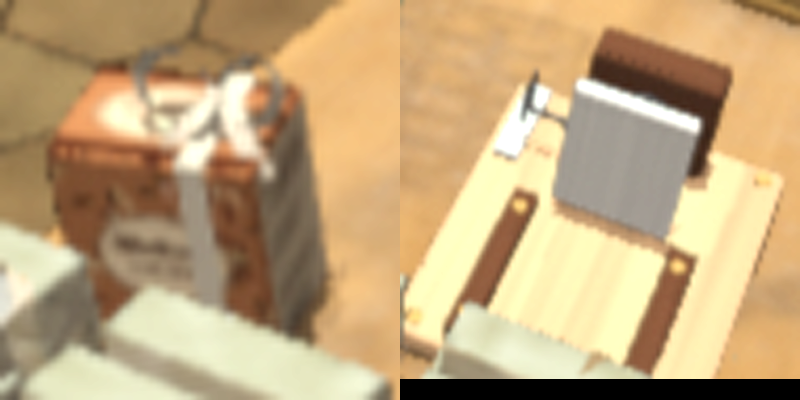

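Brown carton: crop 1 shows its top face with corners at about (100,128), (292,88), (312,208) and (118,250). Jig board corners in the right half of the same crop are (463,38), (692,70), (673,368) and (437,342).

Run:
```python
from h import *
c=np.array([[100,128],[292,88],[314,208],[118,250]])/6.667+[125,180]-.4
P=onz("top",c,80); print(P.round(1)); print("sides",np.linalg.norm(P-np.roll(P,-1,0),axis=1).round(1),"ctr",P.mean(0).round(1))
d=P[0]-P[1]+P[3]-P[2]; print("long dir deg",np.degrees(np.arctan2(d[1],d[0])))
j=(np.array([[463,38],[692,70],[673,368],[437,342]])-[400,0])/4.444+[315,180]-.4
J=onz("top",j,12); print(J.round(1),np.linalg.norm(J-np.roll(J,-1,0),axis=1).round(1),J.mean(0).round(1))
x=J[0]+J[1]-J[2]-J[3]; y=J[0]+J[3]-J[1]-J[2]
print("jig yaw",np.degrees(np.arctan2(x[1],x[0])),np.degrees(np.arctan2(y[1],y[0]))-90)
b=cv2.imread("pics/top.png")
# other cartons rough (top2 px/1.5625)
print(onz("top",np.array([[373,337],[320,262],[452,290]])/1.5625,55).round(0))
```

```text
[[548.1 349.5  80. ]
 [570.1 285.8  80. ]
 [529.1 271.   80. ]
 [506.6 335.3  80. ]]
sides [67.4 43.6 68.1 43.8] ctr [538.4 310.4  80. ]
long dir deg 109.16727545291765
[[ 644.1  -93.2   12. ]
 [ 640.9 -221.9   12. ]
 [ 474.7 -219.5   12. ]
 [ 473.3  -92.3   12. ]] [128.7 166.2 127.1 170.8] [ 558.2 -156.7   12. ]
jig yaw -0.5659715431400683 -0.3971211493363995
[[540. 119.  55.]
 [648. 215.  55.]
 [627.   8.  55.]]
```

Emit:
move_arm([
  [91,[0.98,-0.64,0.15],[0,0,-0.89]],
  [91,[0.98,-0.64,0.15],[0,0,-0.89]],
  [91,[0.98,-0.64,0.15],[0,0,-0.89]],
  [91,[0.98,-0.64,0.15],[0,0,-0.89]],
  [91,[0.98,-0.64,0.15],[0,0,-0.89]],
  [91,[0.98,-0.64,0.15],[0,0,-0.89]],
  [91,[0.98,-0.64,0.15],[0,0,-0.89]],
  [91,[0.98,-0.64,0.15],[0,0,-0.89]],
  [91,[0.98,-0.64,0.15],[0,0,-0.89]],
  [91,[0.98,-0.64,0.15],[0,0,-0.89]],
  [91,[0.98,-0.64,0.15],[0,0,-0.89]],
  [91,[0.98,-0.64,0.15],[0,0,-0.89]],
  [91,[0.98,-0.64,0.15],[0,0,-0.89]],
  [91,[0.98,-0.64,0.15],[0,0,-0.89]],
  [91,[0.98,-0.64,0.15],[0,0,-0.89]],
  [91,[0,0,0],[0,0,0]],
  [91,[0,0,0],[0,0,0]],
  [91,[0,0,0],[0,0,0]],
])

```text
time_s: 1.6
ee_pos: [537.8, 309.1, 269.6]
ee_rot: [-179.9, -0.0, 109.3]
force: [0.0, -0.2, -0.2]
gripper_width: 91.2
gripper_force: 0.0
```

Run:
```python
from h import *
s=state(); print(s['ee_pos'],s['ee_rot'],s['force']); K,R,t=cam("wrist"); print(K[0,0],-R.T@t,R[2])
im=grab_frame("wrist"); cv2.imwrite("pics/w1.png",im); np.savez("w1.npz",K=K,R=R,t=t)
```

```text
[537.79390512 309.07851027 269.58081359] [-1.79907729e+02 -1.98925765e-02  1.09326682e+02] [ 0.03996982 -0.19637731 -0.22675682]
291.0200780434311 [511.31323974 384.48563335 440.45724504] [ 0.0920872  -0.26679969 -0.95934242]
```

View pics/w1.png

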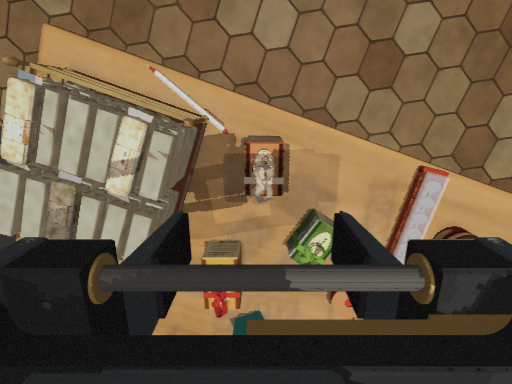

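The wrist view shows the brown carton at about (264,167), square with the tool. The crate on the left ends at column ~205, and the green carton is at (312,240). Next I'll get the top-face edges.

Run:
```python
from h import *
im=cv2.imread("pics/w1.png"); z=np.load("w1.npz"); C=(z['K'],z['R'],z['t'])
for c,r in (((538,310,80),109.2),):
    a=np.radians(r); l=np.array([np.cos(a),np.sin(a),0]); s=np.array([l[1],-l[0],0])
    q=[np.array(c)+35*i*l+25*j*s for i,j in((1,1),(1,-1),(-1,-1),(-1,1))]
    print(proj("wrist",q,C).round(1)); print(proj("wrist",[p-[0,0,80] for p in q],C).round(1))
A=cv2.resize(im[125:215,220:310],(600,600),interpolation=cv2.INTER_CUBIC)
cv2.imwrite("pics/w1c.png",np.clip(A*1.5,0,255).astype('uint8'))
print(onz("top",np.array([[209,388],[358,405]])/1.5625,80).round(0))
```

```text
[[282.  143.3]
 [241.4 143.3]
 [242.3 197.5]
 [280.8 197.6]]
[[278.4 136.7]
 [244.9 136.7]
 [245.5 182. ]
 [277.5 182.1]]
[[434. 341.  80.]
 [436. 125.  80.]]
```

View pics/w1c.png

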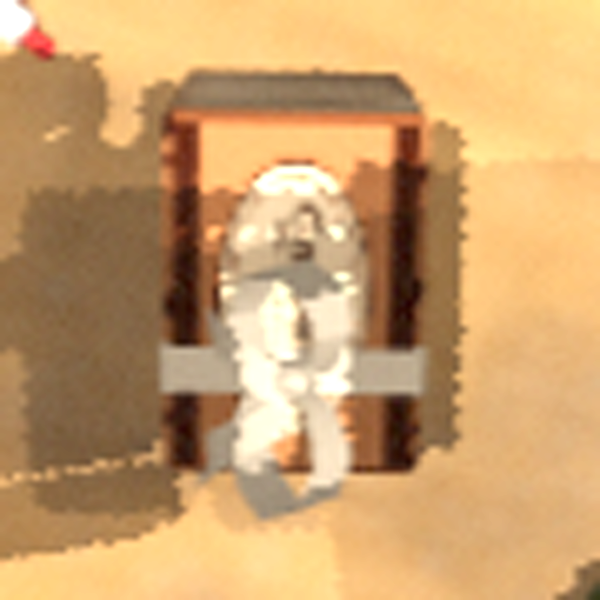

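Run:
```python
from h import *
z=np.load("w1.npz"); C=(z['K'],z['R'],z['t'])
p=onz("wrist",np.array([[160,112],[428,112],[424,472],[160,472]])/6.667+[220,125]-.4,80,C)
print(p.round(1),p.mean(0).round(1),np.linalg.norm(p-np.roll(p,-1,0),axis=1).round(1)); d=p[0]-p[3]+p[1]-p[2];print(np.degrees(np.arctan2(d[1],d[0])))
print(state()['ee_pos'])
```

```text
[[504.7 337.9  80. ]
 [551.3 354.2  80. ]
 [575.  289.   80. ]
 [526.6 272.   80. ]] [539.4 313.2  80. ] [49.4 69.4 51.3 69.4]
109.15336310879232
[537.46815949 309.41143984 269.75126256]
```

Emit:
move_arm([
  [91,[0.08,0.14,0],[0,0,0]],
  [91,[0,0,-0.7],[0,0,0]],
  [91,[0,0,-0.7],[0,0,0]],
  [91,[0,0,-0.7],[0,0,0]],
  [91,[0,0,-0.7],[0,0,0]],
  [91,[0,0,-0.7],[0,0,0]],
  [91,[0,0,-0.7],[0,0,0]],
  [91,[0,0,-0.7],[0,0,0]],
  [91,[0,0,-0.7],[0,0,0]],
  [91,[0,0,-0.7],[0,0,0]],
  [91,[0,0,-0.7],[0,0,0]],
  [91,[0,0,-0.7],[0,0,0]],
  [91,[0,0,-0.7],[0,0,0]],
  [91,[0,0,-0.6],[0,0,0]],
  [91,[0,0,-0.5],[0,0,0]],
  [91,[0,0,0],[0,0,0]],
])

```text
time_s: 2.98
ee_pos: [537.9, 312.6, 30.1]
ee_rot: [-179.7, 0.0, 109.4]
force: [-0.5, 0.3, -0.3]
gripper_width: 90.9
gripper_force: 0.0
```

Emit:
move_arm([
  [70,[0,0,0],[0,0,0]],
  [60,[0,0,0],[0,0,0]],
  [52,[0,0,0],[0,0,0]],
  [40,[0,0,0],[0,0,0]],
  [40,[0,0,0],[0,0,0]],
  [40,[0,0,0],[0,0,0]],
  [40,[0,0,0],[0,0,0]],
  [40,[0,0,0],[0,0,0]],
  [40,[0,0,0],[0,0,0]],
  [40,[0,0,0],[0,0,0]],
], grip_force=40)

```text
time_s: 3.82
ee_pos: [540.5, 312.6, 33.1]
ee_rot: [180.0, -0.0, 109.3]
force: [-0.9, -0.7, 3.5]
gripper_width: 50.0
gripper_force: 39.9
```

Emit:
move_arm([
  [40,[0,0,0.5],[0,0,0]],
  [40,[0,0,0.9],[0,0,0]],
  [40,[0,0,0.9],[0,0,0]],
  [40,[0,0,0.9],[0,0,0]],
  [40,[0,0,0.9],[0,0,0]],
  [40,[0,0,0.9],[0,0,-0.5]],
  [40,[-0.03,-0.67,0.6],[0,0,-0.98]],
  [40,[-0.03,-0.67,0.4],[0,0,-0.98]],
  [40,[-0.03,-0.67,0],[0,0,-0.98]],
  [40,[-0.03,-0.67,0],[0,0,-0.98]],
  [40,[-0.03,-0.67,0],[0,0,-0.98]],
  [40,[-0.03,-0.67,0],[0,0,-0.98]],
  [40,[-0.03,-0.67,0],[0,0,-0.98]],
  [40,[-0.03,-0.67,0],[0,0,-0.98]],
  [40,[-0.03,-0.67,0],[0,0,-0.98]],
  [40,[-0.03,-0.67,0],[0,0,-0.98]],
  [40,[-0.03,-0.67,0],[0,0,-0.98]],
  [40,[-0.03,-0.67,0],[0,0,-0.98]],
  [40,[-0.03,-0.67,0],[0,0,-0.98]],
  [40,[-0.03,-0.67,0],[0,0,-0.98]],
])

```text
time_s: 5.48
ee_pos: [529.4, 77.1, 182.0]
ee_rot: [-180.0, 0.0, 52.2]
force: [0.7, -0.2, -1.9]
gripper_width: 50.2
gripper_force: 39.9
```

Emit:
move_arm([
  [40,[-0.03,-0.67,0],[0,0,-0.98]],
  [40,[-0.03,-0.67,0],[0,0,-0.98]],
  [40,[-0.03,-0.67,0],[0,0,-0.98]],
  [40,[-0.03,-0.67,0],[0,0,-0.98]],
  [40,[-0.03,-0.67,0],[0,0,-0.98]],
  [40,[-0.03,-0.67,0],[0,0,-0.98]],
  [40,[-0.03,-0.67,0],[0,0,-0.98]],
  [40,[-0.03,-0.67,0],[0,0,-0.98]],
  [40,[-0.03,-0.67,0],[0,0,-0.98]],
  [40,[-0.03,-0.67,0],[0,0,-0.98]],
  [40,[-0.03,-0.67,0],[0,0,-0.98]],
  [40,[-0.03,-0.67,0],[0,0,-0.98]],
  [40,[-0.03,-0.67,0],[0,0,-0.98]],
  [40,[-0.03,-0.67,0],[0,0,-0.5]],
  [40,[0,0,0],[0,0,0]],
  [40,[0,0,0],[0,0,0]],
  [40,[0,0,0],[0,0,0]],
])

```text
time_s: 6.9
ee_pos: [519.1, -156.0, 182.3]
ee_rot: [-180.0, 0.0, -0.5]
force: [-0.1, 0.2, -1.5]
gripper_width: 50.0
gripper_force: 39.9
```

Run:
```python
from h import *
s=state(); print(s['ee_pos'],s['ee_rot'],s['force'],s['gripper_width']); K,R,t=cam("wrist"); print(-R.T@t,R[2])
im=grab_frame("wrist"); np.savez("w2.npz",K=K,R=R,t=t)
cv2.imwrite("pics/w2.png",im); cv2.imwrite("pics/w2b.png",np.clip(cv2.resize(im,(800,600),interpolation=cv2.INTER_CUBIC)*1.3,0,255).astype('uint8'))
```

```text
[ 519.12454146 -155.95606756  182.2818279 ] [-1.79959561e+02  4.96201709e-02 -5.11336446e-01] [-0.06891659  0.1872147  -1.46627381] 50.04744709182289
[ 599.34338315 -157.17042886  353.03919211] [-0.28395725  0.00388502 -0.95882907]
```

View pics/w2b.png

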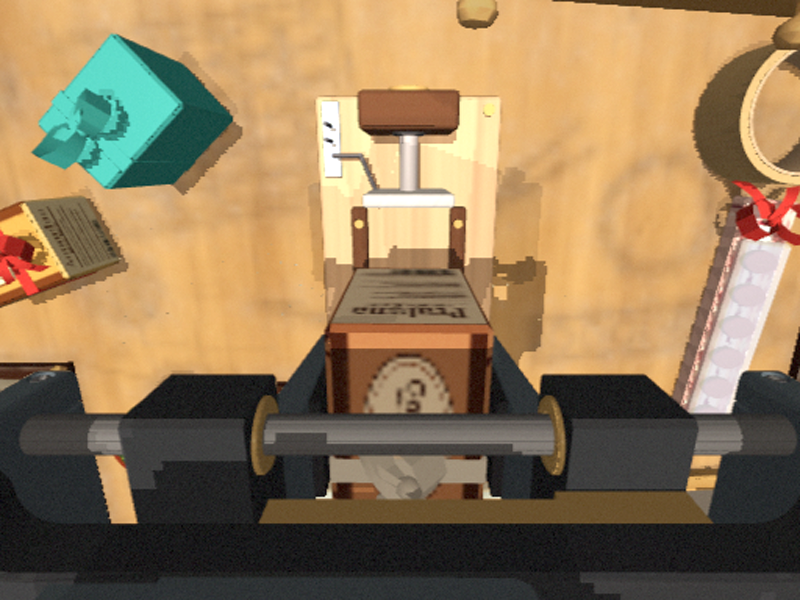

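The wrist view shows the held carton upright at (410,330). The jig plate top is at cols 363-454, rows 192-206; the rail ends are at (353-368,207) and (450-466,207), and the board's far corners at (317,97) and (499,96).

Run:
```python
from h import *
z=np.load("w2.npz"); C=(z['K'],z['R'],z['t'])
f=lambda l,h: print(onz("wrist",np.array(l)/1.5625,h,C).round(1).tolist())
f([[317,97],[499,96]],12)
f([[353,207],[368,207],[450,207],[466,207],[351,265],[367,265],[450,265],[466,265]],20)
f([[363,206],[454,206],[363,193],[454,193]],84)
f([[328,102],[340,176],[333,125],[333,143],[336,157]],46-12)
# carton top-front edge & bottom-front: z = 80/0 above underside (~150)
f([[330,325],[490,325]],182.3-33.1+80); f([[353,268],[464,268]],182.3-33.1)
```

```text
[[644.7, -94.5, 12.0], [644.2, -220.3, 12.0]]
[[570.4, -117.2, 20.0], [570.3, -128.0, 20.0], [569.8, -187.1, 20.0], [569.7, -198.6, 20.0], [527.8, -113.8, 20.0], [527.7, -125.8, 20.0], [527.2, -187.8, 20.0], [527.1, -199.7, 20.0]]
[[576.5, -130.7, 84.0], [576.0, -183.6, 84.0], [583.9, -131.0, 84.0], [583.4, -183.5, 84.0]]
[[638.8, -105.5, 34.0], [592.4, -110.9, 34.0], [624.8, -108.0, 34.0], [613.6, -107.4, 34.0], [604.7, -108.9, 34.0]]
[[555.1, -134.2, 229.2], [554.7, -180.4, 229.2]]
[[554.2, -131.5, 149.2], [553.7, -182.4, 149.2]]
```

Emit:
move_arm([
  [40,[0,0,-0.6],[0,0,0]],
  [40,[0,0,-0.8],[0,0,0]],
  [40,[0,0,-0.8],[0,0,0]],
  [40,[0,0,-0.8],[0,0,0]],
  [40,[0,0,-0.8],[0,0,0]],
  [40,[0,0,-0.8],[0,0,0]],
  [40,[0,0,-0.5],[0,0,0]],
  [40,[0,0,-0.2],[0,0,0]],
  [40,[0,0,0],[0,0,0]],
  [40,[0,0,0],[0,0,0]],
  [40,[0,0,0],[0,0,0]],
])

```text
time_s: 7.87
ee_pos: [520.3, -156.5, 51.3]
ee_rot: [180.0, -0.1, -0.5]
force: [-0.3, 0.7, -1.3]
gripper_width: 49.9
gripper_force: 39.9
```

Emit:
move_arm([
  [40,[0,0,-0.08],[0,0,0]],
  [40,[0,0,-0.08],[0,0,0]],
  [40,[0,0,-0.06],[0,0,0]],
  [40,[0,0,0],[0,0,0]],
  [40,[0,0,0],[0,0,0]],
])

```text
time_s: 8.28
ee_pos: [519.8, -156.6, 45.1]
ee_rot: [180.0, -0.0, -0.5]
force: [0.9, 0.6, 1.5]
gripper_width: 49.7
gripper_force: 39.9
```

Emit:
move_arm([
  [40,[0,0,-0.03],[0,0,0]],
  [40,[0,0,0],[0,0,0]],
  [40,[0,0,0],[0,0,0]],
  [40,[0,0,0],[0,0,0]],
])

```text
time_s: 8.62
ee_pos: [519.8, -156.6, 45.1]
ee_rot: [180.0, -0.1, -0.5]
force: [-1.1, -0.3, 7.2]
gripper_width: 49.9
gripper_force: 39.9
```

Emit:
move_arm([
  [40,[0,0,0.02],[0,0,0]],
  [40,[0.1,0,0],[0,0,0]],
  [40,[0.1,0,0],[0,0,0]],
  [40,[0.1,0,0],[0,0,0]],
  [40,[0.1,0,0],[0,0,0]],
  [40,[0.1,0,0],[0,0,0]],
  [40,[0.1,0,0],[0,0,0]],
  [40,[0,0,0],[0,0,0]],
  [40,[0,0,0],[0,0,0]],
])

```text
time_s: 9.37
ee_pos: [533.1, -156.5, 45.2]
ee_rot: [-180.0, 0.2, -0.5]
force: [-5.0, 0.6, 9.2]
gripper_width: 49.7
gripper_force: 39.9
```

Emit:
move_arm([
  [40,[0.06,0,0],[0,0,0]],
  [40,[0.06,0,0],[0,0,0]],
  [40,[0.06,0,0],[0,0,0]],
  [40,[0.06,0,0],[0,0,0]],
  [40,[0,0,0],[0,0,0]],
  [40,[0,0,0],[0,0,0]],
])

```text
time_s: 9.87
ee_pos: [538.7, -156.4, 45.2]
ee_rot: [-180.0, 0.2, -0.5]
force: [-6.2, 0.0, 9.0]
gripper_width: 49.6
gripper_force: 39.9
```

Emit:
move_arm([
  [40,[0,0,0.02],[0,0,0]],
  [40,[0.06,0,0],[0,0,0]],
  [40,[0.06,0,0],[0,0,0]],
  [40,[0,0,0],[0,0,0]],
  [40,[0,0,0],[0,0,0]],
])

```text
time_s: 10.28
ee_pos: [540.1, -156.5, 45.3]
ee_rot: [-180.0, 0.4, -0.5]
force: [-9.5, -1.3, 11.4]
gripper_width: 50.0
gripper_force: 39.9
```

Run:
```python
from h import *
s=state(); print(s['ee_pos'],s['ee_rot'],s['force'])
K,R,t=cam("wrist"); im=grab_frame("wrist"); np.savez("w3.npz",K=K,R=R,t=t); cv2.imwrite("pics/w3.png",im)
cv2.imwrite("pics/w3b.png",np.clip(cv2.resize(im[60:290,165:345],None,fx=2.6,fy=2.6,interpolation=cv2.INTER_CUBIC)*1.3,0,255).astype('uint8'))
```

```text
[ 540.0705653  -156.50697099   45.30725208] [-179.99329032    0.40607929   -0.47714526] [-9.54337397 -1.31335788 11.43018873]
```

View pics/w3b.png

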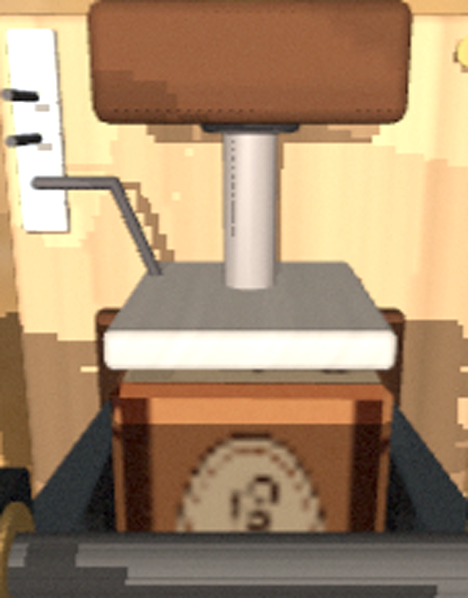

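The pointer (crop 40,183) is still short of the first pin (25,140), and the carton's end is just touching the plate. I'll ease the downward load and push on in small steps.

Emit:
move_arm([
  [40,[0,0,0.04],[0,0,0]],
  [40,[0.06,0,0],[0,0,0]],
  [40,[0.06,0,0],[0,0,0]],
  [40,[0.06,0,0],[0,0,0]],
  [40,[0.06,0,0],[0,0,0]],
  [40,[0.06,0,0],[0,0,0]],
  [40,[0,0,0],[0,0,0]],
  [40,[0,0,0],[0,0,0]],
])

```text
time_s: 11.0
ee_pos: [546.2, -156.5, 45.4]
ee_rot: [-180.0, 0.6, -0.5]
force: [-11.8, -2.1, 8.3]
gripper_width: 50.0
gripper_force: 39.9
```

```bash
cat > look.py <<'E'
from h import *
import sys
s=state(); print(s['ee_pos'].round(1),s['ee_rot'].round(2),s['force'].round(1))
C=cam("wrist"); im=grab_frame("wrist"); cv2.imwrite(f"pics/{sys.argv[1]}.png",im)
# plate's white front-top strip: bright, low saturation rows near column 256..262
h=cv2.cvtColor(im,cv2.COLOR_BGR2HSV); 
g=proj("wrist",[[575.5,-157,84]],C)[0]; u=int(round(g[0])); col=im[:,u-25:u-15].mean((1,2)); 
m=((h[...,1]<40)&(h[...,2]>140)).astype('uint8'); n,l,st,ce=cv2.connectedComponentsWithStats(m)
for i in range(1,n):
    x,y,w,hh,a=st[i]
    if w>50 and a>300: 
        print("strip",st[i], "front x,y:",onz("wrist",[[x,y+hh],[x+w,y+hh]],84,C).round(1).tolist())
E
python3 look.py w4
```

```text
[ 546.2 -156.5   45.4] [-179.98    0.59   -0.46] [-11.8  -2.1   8.3]
strip [ 205  187  112   15 1664] front x,y: [[582.7, -130.4, 84.0], [582.3, -183.9, 84.0]]
```

Emit:
move_arm([
  [40,[0,0,0.02],[0,0,0]],
  [40,[0.06,0,0],[0,0,0]],
  [40,[0.06,0,0],[0,0,0]],
  [40,[0.06,0,0],[0,0,0]],
  [40,[0.06,0,0],[0,0,0]],
  [40,[0.06,0,0],[0,0,0]],
  [40,[0.06,0,0],[0,0,0]],
  [40,[0.06,0,0],[0,0,0]],
  [40,[0,0,0],[0,0,0]],
  [40,[0,0,0],[0,0,0]],
  [40,[0,0,0],[0,0,0]],
])

```text
time_s: 11.97
ee_pos: [554.9, -156.7, 45.5]
ee_rot: [-180.0, 0.8, -0.4]
force: [-15.1, -3.0, 9.7]
gripper_width: 50.1
gripper_force: 39.9
```

```bash
python3 look.py w5
python3 - <<'E'
from h import *
im=cv2.imread("pics/w5.png")
cv2.imwrite("pics/w5b.png",np.clip(cv2.resize(im[60:290,165:345],None,fx=2.6,fy=2.6,interpolation=cv2.INTER_CUBIC)*1.3,0,255).astype('uint8'))
E
```

```text
[ 554.9 -156.7   45.5] [-179.98    0.81   -0.45] [-15.1  -3.    9.7]
strip [ 205  187  112   16 1656] front x,y: [[591.1, -130.5, 84.0], [590.7, -184.1, 84.0]]
```

View pics/w5b.png

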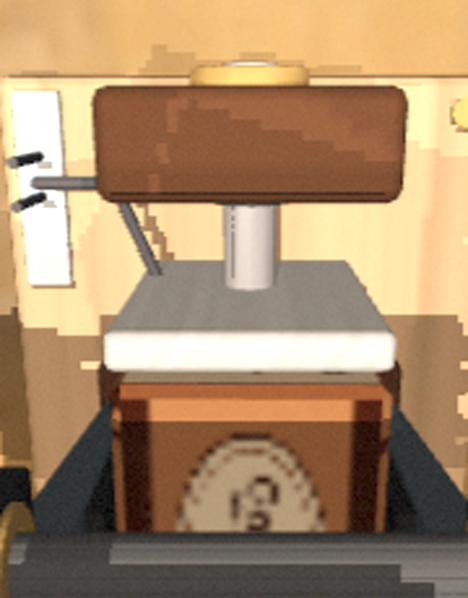

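The pointer (crop 40,183) stands midway between the pins (25,160 and 28,203), and the carton is straight against the plate. I'll let it settle, then hand in.

Emit:
move_arm([
  [40,[0,0,0],[0,0,0]],
  [40,[0,0,0],[0,0,0]],
  [40,[0,0,0],[0,0,0]],
  [40,[0,0,0],[0,0,0]],
  [40,[0,0,0],[0,0,0]],
  [40,[0,0,0],[0,0,0]],
  [40,[0,0,0],[0,0,0]],
])

```text
time_s: 12.6
ee_pos: [554.9, -156.7, 45.5]
ee_rot: [-180.0, 0.8, -0.5]
force: [-14.4, -3.0, 8.5]
gripper_width: 50.2
gripper_force: 39.9
```

Run:
```python
from workcell import *
s=state(); print(s['ee_pos'].round(1),s['force'].round(1),s['gripper_force'])
if abs(s['ee_pos'][0]-554.9)<2: print(job_done())
```

```text
[ 554.9 -156.7   45.5] [-14.4  -3.    8.5] 39.93231117725372
the job is handed in; nothing more can be done
None
```

I handed the job in at 12.6 s with the gripper still holding the tallest (brown) carton upright on the jig and pushing it against the plate, the pointer midway between the pins; the other two cartons were not touched, and no verdict came back.

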